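Load a toy locomotive body into the drilling jig and hold it home

TASK

Get the wooden toy locomotive body ready for drilling in the jig on the bench. First wind the hand crank counter-clockwise (seen from above) all the way to its end, so that the steel bolt is drawn fully out of the channel; then push the locomotive along the channel against the sprung plunger until its nose sits flat against the steel stop block, and keep pressing it there with a steady, moderate push: finish while still holding it home, do not let go (the spring would throw it back). Leave the bolt drawn and the other things on the bench where they are.

Things in the scene. Friction and masses are not known exactly. Their poses are not given: they have to be found in the camera images.
- jig: Fixed jig, plywood plate, top at z 12 mm (channel floor). Origin on the bench; x along the channel to the stop, y from channel to gearbox. Plate x -125..140, y -55..160 mm. Channel on y = 0 between fences 12 mm thick, tops at z 27 mm, inner faces y +-22, x -110..100 mm. Grey gearbox 70 x 64 mm at x 50, y 105, top z 54 mm, crank on it. Position and yaw vary.
- stop: Dark steel stop block at the channel's end, part of the jig: 30 mm along the channel, 64 mm wide, 55 mm high. Origin in the middle of the lower edge of the face that looks down the channel (jig x 100, y 0, z 12 mm); axes as the jig's. This face is the hard stop.
- plunger (a joint): Sprung steel plunger, 14 mm thick, sticking out of the stop's face towards the locomotive, on the centre line, 30 mm over the channel floor. Value = m pushed in: 0 = free (25 mm out), 0.025 = flush with the stop face. Pushes back with 3 N at 0, rising evenly to 9 N at 0.025, so holding a part on the stop takes about 12 to 18 N.
- loco: Loose wooden toy locomotive, 0.15 kg, upright in the channel, nose to the stop. 90 mm long (x), 40 wide; front 50 mm is 40 high with a chimney 16 wide, 14 high; rear 40 mm is the cab, 70 high, flat rear face. Origin: centre of underside; x to the nose. Push the rear face or pinch the cab above the fences. Start along the channel varies; at home the origin is 45 mm before the stop face.
- crank (a joint): Hand crank on the gearbox, upright axis. Value in rad: 0 = bolt fully in, grows counter-clockwise from above to its end stop at 14.137 (2.25 turns), bolt fully drawn. In the jig's frame the knob lies in direction (cos value, sin value) from the axis. Stays where left; takes about 1.5 N at the knob. Starts between 0 and 4.5.
- crank_axis (a point): Point on the crank's axis (jig x 50, y 105 mm) at the middle height of its knob, 84 mm over the bench.
- knob_mid (a point): Middle of the crank's upright black knob: 20 mm across, 40 mm high (64 to 104 mm over the bench), 40 mm from the crank's axis; it spins freely on its pin, so it can be pinched from above and led round without turning the hand. The crank arm under it has its top at 63 mm.
- bolt_tip (a point): End (centre) of the round steel bolt, 14 mm thick, that slides across the channel along the jig's y at jig x 50 mm, 40 mm over the bench. Moves 1.98 mm per rad of crank: tip at jig y -4 mm when fully in (blocks the locomotive), +24 mm when fully drawn (clear).
- tape: Cardboard tape roll lying flat, 84 mm across, 25 mm high; bystander. Origin: centre of its underside.
- jar: Glass jar, 56 mm across, 70 mm high; bystander. Origin: centre of its underside.
- wheel: Small wooden wheel lying on the jig's plate, 36 mm across, 12 mm thick; bystander. Origin: centre of its underside.
- glue: White glue bottle, 48 mm across, 100 mm high; bystander. Origin: centre of its underside.
- pumpkin: Small orange pumpkin, 164 mm across, 130 mm high; bystander. Origin: centre of its underside.
- hammer: Hammer lying on the bench, handle towards its -x; bystander.
- mug: Blue mug, 76 mm across, 90 mm high; bystander. Origin: centre of its underside.
Not all that is in view belongs to the job. What is shaped like the loco but green or orange is not meant.

How it is judged:
On the way:
1. the crank is wound to its end and the bolt is drawn out of the channel (value of joint crank above 13.4 rad), for 0.1 s.
At the end, for the whole second after the job is handed in: To the end the fingers press the locomotive (over 5 N), its nose bears on the stop with 1.5 to 35 N, plunger within 1.5 mm of flush; it is still, upright and straight (0.07 rad), down in the channel (4 mm), centred to 5 mm; the crank within 0.9 rad of its end; bystanders moved under 30 mm (value of joint crank above 13.2 rad and value of joint plunger above 0.0235 m and x of loco in the frame of stop between -0.048 and -0.042 m and y of loco in the frame of stop between -0.005 and 0.005 m and z of loco in the frame of stop below 0.004 m and angle between the x axis of loco and the x axis of stop, either way round below 0.07 rad and angle between loco's own z axis and vertical below 0.07 rad and linear speed of loco below 0.02 m/s and contact force between loco and stop between 1.5 and 35 N and contact force between the fingers and loco above 5 N); the arm keeps its last pose, push and grip.
It fails at once if a bystander is pushed away by more than 30 mm (distance of any of tape, jar, wheel, glue, pumpkin, hammer, mug from where it was at the start of the episode above 0.03 m).
It fails at once if the locomotive is rammed into the stop block (more than 60 N) (contact force between loco and stop above 60 N).
It also fails if it takes over 67 s, if anything falls off the work surface, if the arm or the gripper's body presses on something with over 40 N, if the wrist force passes 120 N, or if a joint passes its speed limit or range.

ROBOT

A 6-joint arm with a two-finger parallel gripper is mounted at the origin on the work surface. World frame = base frame: x ahead of the robot, y to its left, z up, the work surface at z = 0. Lengths are in m, angles in rad, forces in N, time in s.
With the tool pointing down it reaches from about 0.4 to 0.825 m from the base axis. Payload 7 kg.
Tool frame: the origin (TCP) lies midway between the tips of the shut fingers; the grasp point (between the pads) lies 19 mm behind it; x points along the fingers, y is the direction in which the jaws open and shut, and the axes are right-handed (so a half turn about x gives the same grasp; the last joint's range is limited). The gripper opens to 88 mm and grips with 3 to 60 N. Pads are 19 mm wide; open, the fingers measure 130 mm over their backs; the gripper's body (78 mm by 193 mm) begins 47 mm behind the grasp point.
Start: joints at [-1.046, 0.359, 0.012, 0, -1.224, -0.288], TCP at [0.158, -0.656, 0.227] pointing down, gripper open.
Joint ranges: [-3.07, 3.07], [-1.43, 2.12], [-1.02, 1.25], [-3.03, 1.67], [-3.05, -0], [-3.03, 3.03]. Speed limits (rad/s): [2.39, 2.39, 3.01, 3.14, 3.14, 3.14].

INTERFACE

Orientations are given as a rotation vector (axis times angle).
In Python, from bench import monitor, viewer, r gives the robot as it stands.
- The arm moves only by the tool step_arm, never from a script. Its argument "plan" is text: rows parted by semicolons, each of 6 numbers parted by spaces: the shift along the tool's x, y, z in cm, then the turn, a rotation vector about the tool's x, y, z in rad. A call has exactly 5 rows; each row shifts and turns the commanded pose from where the row before left it, along the tool's axes as they then stand; what a row does not reach is not made up. A row lasts 1/10 s, in which the tool goes at most 50 mm and 8.59 degrees, less where a joint would pass 70% of its speed; a pose out of reach is approached as far as the arm can. A call with a gripper value outside its range is refused whole. "jaw" is the closure in counts, from 0 (fully open) to 255 (shut), set as the call begins (left out, the last holds). The fingers move at their own pace and stop on an object; the grip force is fixed at half the most. Time passes only in rows, so rows that do not move let the fingers close, or fill a call up. It gives the time, the measured TCP pose, the force and the opening at its end, in the units of the state.
- monitor.sense(): the state, without advancing time (a new reading comes with each control period).
- viewer.read_camera(name): name is "scene" or "side" or "wrist"; returns the picture (420x560x3 uint8, red, green, blue); there is no depth.
- viewer.camera_info(name): a dict with "fovy" (degrees; the focal length in pixels is half the picture's height over the tangent of half this angle, whatever the lens; pixels are square), "cx", "cy" (the principal point, pixels), "origin" and "orientation" of the camera in the world. Camera axes: x right, y down, z forward; pixel columns grow to the right and rows downward; lengths in m; the calibration is good to about 2 mm. A picture is of the moment at which its call begins: read the wrist's pose just before it. camera_info takes no time and is no camera call; for the wrist camera it gives the pose at the moment of the call.
- r.close_job(): hands the job in, once; it reports no verdict.
The state is a dict: "time_s": time; "joint_pos": joint angles; "dq": joint speeds; "tau": joint torques, N m; "tool_pos": TCP position; "tool_rot": TCP orientation; "force": force on the tool from outside, world axes, zero at the start; "moment": the same for the moment, N m; "width": finger opening in m.
Only numpy, scipy, OpenCV 4.12 (cv2) and the standard library are available. Lean on these libraries where they do the work, as an engineer would, in place of code of your own. Each camera call takes 0.05 s, during which the arm holds its last target. There are 200 camera calls.

## Working session

There is one attempt and no reset: what is moved stays moved. The work goes in short steps, Python scripts to look and compute and a tool call to move; the robot and the scene stay as the last step left them, time stands still between calls to the robot, and variables do not carry over. Pictures are saved under pics/ and viewed, about 8 in all and at most 12, crops included, and the job is handed in when it is done.

Besides the shell and the picture viewer there is one more tool, called after "Request:" as name(argument=value, ...) on one line, values as JSON. step_arm: Moves the arm, as the interface text tells. Its arguments: {"type":"object","properties":{"plan":{"type":"string"},"jaw":{"type":"number"}},"required":["plan"]}

```bash
mkdir -p pics; ls; python3 - <<'E'
from bench import monitor, viewer, r
import cv2
print(monitor.sense())
for n in ("scene","side","wrist"):
    print(n,viewer.camera_info(n))
    im=viewer.read_camera(n); cv2.imwrite(f"pics/{n}0.png",im[:,:,::-1])
E
```

```text
pics
{'time_s': 0.0, 'joint_pos': array([-1.04589852e+00,  3.59406024e-01,  1.10567718e-02, -3.71379088e-04,
       -1.22406530e+00, -2.88104246e-01]), 'dq': array([-5.70605373e-04,  5.55650956e-05, -4.84570456e-04, -7.24324702e-04,
        2.33264636e-04, -2.17527563e-04]), 'tau': array([-9.62744116e-05, -5.82723212e+01,  2.93048126e+01,  6.99700847e+00,
        6.94215763e-03, -1.88081517e-04]), 'tool_pos': array([ 0.15821893, -0.65569859,  0.22560556]), 'tool_rot': array([-0.18452932,  1.56311785,  0.18708595]), 'force': array([-0.29208685,  0.3916692 ,  0.37682663]), 'moment': array([-0.07991749, -0.0637531 , -0.01735289]), 'width': 0.08755828466602195}
scene {'fovy': 54.277556167912536, 'cx': 282.4392610302092, 'cy': 216.57065642612037, 'origin': array([ 1.29577278, -0.14869785,  0.82504962]), 'orientation': array([-1.87485361, -1.55966883,  0.66032928])}
side {'fovy': 44.62903074062404, 'cx': 290.5117052882615, 'cy': 218.61390966499218, 'origin': array([ 0.29053974, -1.34778394,  1.16401301]), 'orientation': array([-2.24400303,  0.21442066, -0.09132019])}
wrist {'fovy': 71.8298004344037, 'cx': 282.4729283113724, 'cy': 207.59519660670713, 'origin': array([ 0.07700858, -0.67583708,  0.38351894]), 'orientation': array([1.81113983, 2.29939226, 0.36197209])}
```

View pics/scene0.png

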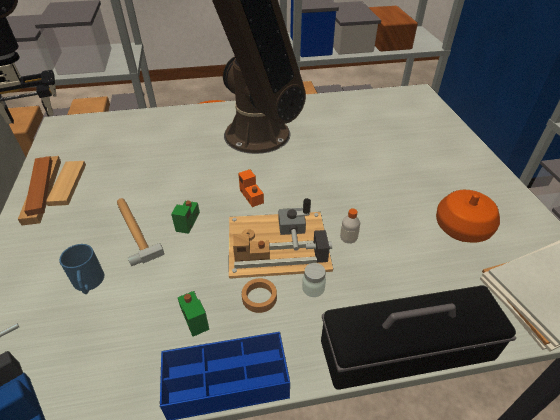

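View pics/side0.png

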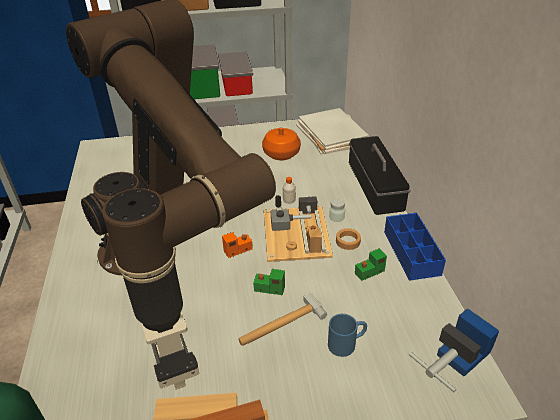

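The scene picture shows the jig at about (280,243): natural-wood loco at (252,247), gearbox (292,220), black knob (306,206), stop (321,245). Look-alikes are green (186,216) and (193,312), and orange (251,188). The uncoloured wooden one in the channel is the target. Next, enlarged crops of the jig from both cameras.

```bash
python3 - <<'E'
import cv2,numpy as np
a=cv2.imread("pics/scene0.png")[190:290,215:345]; b=cv2.imread("pics/side0.png")[180:270,255:355]
cv2.imwrite("pics/c1.png",cv2.resize(a,None,fx=6,fy=6,interpolation=cv2.INTER_CUBIC))
cv2.imwrite("pics/c2.png",cv2.resize(b,None,fx=6,fy=6,interpolation=cv2.INTER_CUBIC))
E
```

```text
(no output)
```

View pics/c1.png

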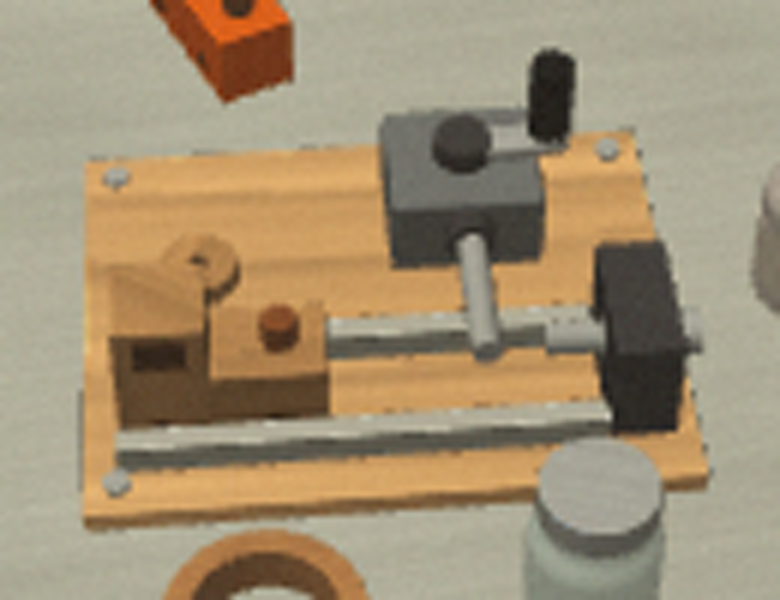

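View pics/c2.png

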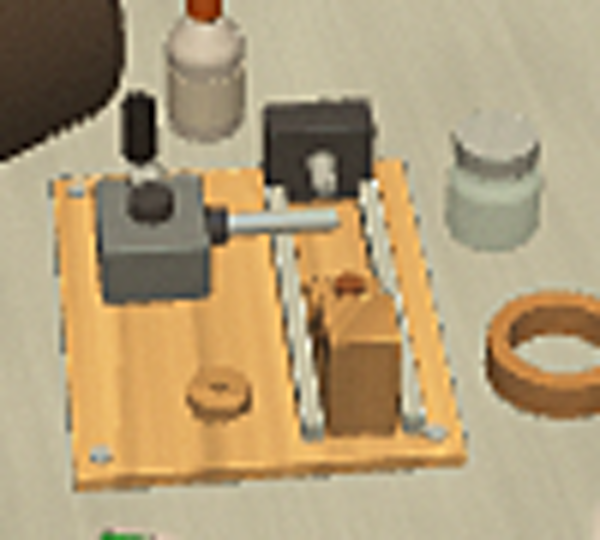

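```bash
cat > h.py <<'E'
import numpy as np, cv2
from scipy.spatial.transform import Rotation as R
from scipy.optimize import least_squares
from bench import monitor, viewer, r
def cam(n):
    c=viewer.camera_info(n); f=210/np.tan(np.radians(c["fovy"]/2))
    return f,c["cx"],c["cy"],np.array(c["origin"]),R.from_rotvec(c["orientation"])
def proj(C,P):
    f,cx,cy,o,q=C; p=q.inv().apply(np.atleast_2d(P)-o)
    return np.c_[cx+f*p[:,0]/p[:,2],cy+f*p[:,1]/p[:,2]]
def tri(obs):
    "obs: list of (cam,pixel)"
    s=least_squares(lambda P:np.concatenate([(proj(C,P)[0]-u) for C,u in obs]),[.5,0,.05])
    return s.x,np.abs(s.fun).max()
def jig2w(p,P):
    c,s=np.cos(p[2]),np.sin(p[2]); P=np.atleast_2d(P)
    return np.c_[p[0]+c*P[:,0]-s*P[:,1],p[1]+s*P[:,0]+c*P[:,1],P[:,2]]
def w2jig(p,P): 
    c,s=np.cos(p[2]),np.sin(p[2]); d=np.atleast_2d(P)-[p[0],p[1],0]
    return np.c_[c*d[:,0]+s*d[:,1],-s*d[:,0]+c*d[:,1],d[:,2]]
E
python3 - <<'E'
from h import *
S,D=cam("scene"),cam("side")
k1=lambda u:np.array(u)/6.+[215,190]-.42
k2=lambda u:np.array(u)/6.+[255,180]-.42
J1=[(-125,160,12,88,160),(140,160,12,632,133),(140,-55,12,707,478),(-125,-55,12,85,515),(15,73,54,390,210),(85,73,54,545,200),(15,137,54,382,117),(100,32,67,597,245),(130,32,67,665,243),(130,-32,67,683,345)]
J2=[(-125,160,12,77,480),(140,160,12,55,178),(140,-55,12,405,163),(-125,-55,12,465,455),(15,137,54,103,247),(15,73,54,210,245),(85,73,54,203,178)]
J1,J2=np.array(J1,float),np.array(J2,float)
def res(p):
    f=lambda P:jig2w(p,P/1000)+[0,0,p[3]]
    return np.r_[(proj(S,f(J1[:,:3]))-k1(J1[:,3:])).ravel(),(proj(D,f(J2[:,:3]))-k2(J2[:,3:])).ravel()]
s=least_squares(res,[.55,0,1.57,0],loss="soft_l1");p=s.x
print("jig",p,"\n",res(p).reshape(-1,2).round(1).tolist())
np.save("jig.npy",p[:3])
for n,a,b in [("knobtop",(553,55),(139,97)),("knobbot",(548,138),(139,160)),("rear-y top",(110,335),(400,335)),("chimney top",(279,312),(350,280)),("stop tr",(597,245),(264,110)),("bolt tip",(489,352),(338,220)),("wheel",(203,262),(220,385))]:
    P,e=tri([(S,k1(a)),(D,k2(b))]); print(n,P.round(4),"err",round(e,2),"jig mm",(w2jig(p,P)*1000).round(1))
E
```

```text
jig [ 0.60372806 -0.03281563  1.46590724 -0.00345862] 
 [[-0.2, -0.0], [0.4, -0.3], [0.3, -0.1], [-0.9, 0.1], [0.3, -0.0], [0.4, 0.3], [-0.1, -0.7], [-0.4, -0.0], [-0.3, -0.3], [0.7, 1.1], [-0.4, -0.1], [-0.1, 0.4], [-0.1, -0.4], [0.3, -0.0], [-0.3, 1.3], [0.4, 0.5], [-0.0, -0.8]]
knobtop [0.5044 0.0676 0.1057] err 0.01 jig mm [[ 89.4 109.3 105.7]]
knobbot [0.5046 0.0681 0.0569] err 0.49 jig mm [[ 90.  109.1  56.9]]
rear-y top [ 0.6119 -0.1407  0.0809] err 0.34 jig mm [[-106.5  -19.4   80.9]]
chimney top [ 0.5991 -0.0704  0.0658] err 0.12 jig mm [[-37.9   0.7  65.8]]
stop tr [0.5849 0.0724 0.0717] err 2.08 jig mm [[102.6  29.7  71.7]]
bolt tip [0.6122 0.0175 0.0373] err 0.13 jig mm [[51.  -3.1 37.3]]
wheel [ 0.521  -0.0947  0.0213] err 0.1 jig mm [[-70.3  75.8  21.3]]
```

```bash
cat >> h.py <<'E'
def goal(p,xyz,flip=1):
    "pointing down, tool y along flip*jig y; xyz in jig frame m"
    yj=np.array([-np.sin(p[2]),np.cos(p[2]),0])*flip; x=np.array([0,0,-1.])
    return jig2w(p,xyz)[0],R.from_matrix(np.c_[x,yj,np.cross(x,yj)])
def delta(P,q):
    "cm and rad in tool axes from measured pose"
    s=monitor.sense(); q0=R.from_rotvec(s["tool_rot"])
    return (q0.inv().apply(P-s["tool_pos"])*100).round(2),(q0.inv()*q).as_rotvec().round(3)
E
python3 - <<'E'
from h import *
p=np.load("jig.npy"); s=monitor.sense()
print(R.from_rotvec(s["tool_rot"]).as_matrix().round(3))
K=[.0895,.109,.084+.08]
for f in (1,-1): print(f,delta(*goal(p,K,f)))
S,D=cam("scene"),cam("side")
for z in (.063,.07,.08,.09): 
    P=jig2w(p,[.05,.105,z]); print(z,((proj(S,P)+.42-[215,190])*6).round(),((proj(D,P)+.42-[255,180])*6).round())
g,e=tri([(S,(352,212)),(D,(289,181))]); print("glue cap",g,e,w2jig(p,g))
w=viewer.camera_info("wrist"); q=R.from_rotvec(s["tool_rot"]); print("wristcam in tool",q.inv().apply(w["origin"]-s["tool_pos"]),(q.inv()*R.from_rotvec(w["orientation"])).as_matrix()[:,2])
E
```

```text
[[-0.    -0.235  0.972]
 [ 0.001  0.972  0.235]
 [-1.     0.001 -0.   ]]
1 (array([ 6.26, 62.19, 50.65]), array([-1.229e+00,  1.000e-03, -1.000e-03]))
-1 (array([ 6.26, 62.19, 50.65]), array([ 1.912e+00, -1.000e-03, -1.000e-03]))
0.063 [[463. 136.]] [[152. 196.]]
0.07 [[464. 125.]] [[152. 187.]]
0.08 [[464. 109.]] [[152. 173.]]
0.09 [[465.  92.]] [[151. 159.]]
glue cap [0.5620781  0.17552042 0.0901336 ] 0.8737667491457444 [[0.20283046 0.06323319 0.0901336 ]]
wristcam in tool [-0.15778735 -0.0002506  -0.08368519] [ 0.95168139 -0.00110804  0.30708517]
```

```bash
cat >> h.py <<'E'
def rows(P,q,n):
    s=monitor.sense(); q0=R.from_rotvec(s["tool_rot"]); d=(P-s["tool_pos"])/n*100; rv=(q0.inv()*q).as_rotvec()
    for i in range(n):
        qi=q0*R.from_rotvec(rv*i/n); print(*qi.inv().apply(d).round(2),*(rv/n).round(3),end=";\n" if i%5==4 else "; ")
E
python3 - <<'E'
from h import *
p=np.load("jig.npy")
rows(*goal(p,[.0895,.109,.2]),20)
E
```

```text
0.13 3.11 2.53 -0.061 0.0 -0.0; 0.13 2.95 2.72 -0.061 0.0 -0.0; 0.13 2.78 2.89 -0.061 0.0 -0.0; 0.13 2.59 3.06 -0.061 0.0 -0.0; 0.13 2.4 3.21 -0.061 0.0 -0.0;
0.13 2.2 3.35 -0.061 0.0 -0.0; 0.13 1.99 3.48 -0.061 0.0 -0.0; 0.13 1.77 3.6 -0.061 0.0 -0.0; 0.13 1.55 3.7 -0.061 0.0 -0.0; 0.13 1.32 3.79 -0.061 0.0 -0.0;
0.13 1.08 3.86 -0.061 0.0 -0.0; 0.13 0.84 3.92 -0.061 0.0 -0.0; 0.13 0.6 3.97 -0.061 0.0 -0.0; 0.13 0.35 3.99 -0.061 0.0 -0.0; 0.13 0.11 4.01 -0.061 0.0 -0.0;
0.13 -0.14 4.01 -0.061 0.0 -0.0; 0.13 -0.38 3.99 -0.061 0.0 -0.0; 0.13 -0.63 3.96 -0.061 0.0 -0.0; 0.13 -0.87 3.91 -0.061 0.0 -0.0; 0.13 -1.11 3.85 -0.061 0.0 -0.0;
```

Request:
step_arm(plan="0.1 3.1 2.5 -0.061 0 0; 0.1 2.95 2.7 -0.061 0 0; 0.1 2.8 2.9 -0.061 0 0; 0.1 2.6 3.05 -0.061 0 0; 0.1 2.4 3.2 -0.061 0 0", jaw=120)

```text
time_s: 0.65
tool_pos: [0.2447, -0.4738, 0.2213]
tool_rot: [-0.426, 1.528, 0.427]
force: [1.5, -0.1, 0.4]
width: 0.0528
```

Request:
step_arm(plan="0.1 2.2 3.35 -0.061 0 0; 0.1 2 3.5 -0.061 0 0; 0.1 1.75 3.6 -0.061 0 0; 0.1 1.55 3.7 -0.061 0 0; 0.1 1.3 3.8 -0.061 0 0")

```text
time_s: 1.15
tool_pos: [0.3321, -0.2932, 0.2166]
tool_rot: [-0.663, 1.467, 0.663]
force: [1.3, -0.4, 0.7]
width: 0.0462
```

Request:
step_arm(plan="0.1 1.1 3.85 -0.061 0 0; 0.1 0.85 3.9 -0.061 0 0; 0.1 0.6 3.95 -0.061 0 0; 0.1 0.35 4 -0.061 0 0; 0.1 0.1 4 -0.061 0 0")

```text
time_s: 1.65
tool_pos: [0.4193, -0.113, 0.2117]
tool_rot: [-0.897, 1.377, 0.897]
force: [0.6, 0.0, 0.7]
width: 0.0461
```

Request:
step_arm(plan="0.1 -0.15 4 -0.061 0 0; 0.1 -0.4 4 -0.061 0 0; 0.1 -0.6 3.95 -0.061 0 0; 0.1 -0.9 3.9 -0.061 0 0; 0.1 -1.1 3.5 -0.061 0 0")

```text
time_s: 2.15
tool_pos: [0.5069, 0.0635, 0.2065]
tool_rot: [-1.127, 1.259, 1.127]
force: [0.6, -0.1, 0.5]
width: 0.0464
```

```bash
python3 - <<'E'
from h import *
p=np.load("jig.npy"); s=monitor.sense(); print(s["time_s"],s["tool_pos"],s["width"],delta(*goal(p,[.0895,.109,.082])))
np.save("w1.npy",np.array(cam("wrist"),dtype=object),allow_pickle=True)
W=cam("wrist"); im=viewer.read_camera("wrist"); cv2.imwrite("pics/w1.png",im[:,:,::-1])
for n,P in [("knobtop",[.0895,.109,.104]),("hub",[.05,.105,.075]),("stop corner 100,32",[.1,.032,.067]),("gear 15,73",[.015,.073,.054])]: print(n,proj(W,jig2w(p,P)).round(1))
E
```

```text
2.15 [0.50693453 0.06353722 0.20648618] 0.046394664405546966 (array([12.45,  0.27,  0.38]), array([-0.006,  0.   ,  0.   ]))
knobtop [[285.5 211.7]]
hub [[281.1 165. ]]
stop corner 100,32 [[214.  210.3]]
gear 15,73 [[250. 128.]]
```

View pics/w1.png

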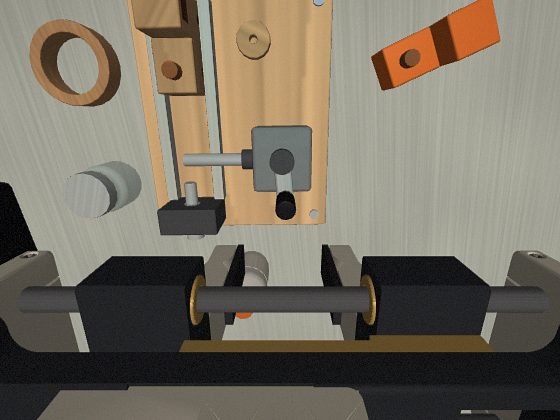

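The wrist view agrees with the model: knob top at (286,212) against a predicted (285.5,211.7), gearbox corner within 3 px. Descending onto the knob.

Request:
step_arm(plan="2.5 0.25 0.4 0 0 0; 2.5 0 0 0 0 0; 2.5 0 0 0 0 0; 2.5 0 0 0 0 0; 2.4 0 0 0 0 0")

```text
time_s: 2.7
tool_pos: [0.5042, 0.0658, 0.0815]
tool_rot: [-1.125, 1.261, 1.125]
force: [-0.4, 0.6, 0.5]
width: 0.0463
```

Request:
step_arm(plan="0 0 0 0 0 0; 0 0 0 0 0 0; 0 0 0 0 0 0; 0 0 0 0 0 0; 0 0 0 0 0 0", jaw=255)

```text
time_s: 3.2
tool_pos: [0.5053, 0.0663, 0.0838]
tool_rot: [-1.125, 1.259, 1.124]
force: [-1.4, 0.9, 4.5]
width: 0.0188
```

```bash
python3 - <<'E'
from h import *
p=np.load("jig.npy"); s=monitor.sense(); print(s["time_s"],s["width"],s["force"])
j=w2jig(p,s["tool_pos"])[0]*1000; d=j[:2]-[50,105]; print(j,np.hypot(*d),np.arctan2(d[1],d[0]))
E
```

```text
3.2 0.018770508841725316 [-1.38698949  0.91064197  4.48673728]
[ 88.29072193 108.30270548  83.8041806 ] 38.432892809712044 0.08604046514146445
```

```bash
python3 - <<'E'
import numpy as np
a=np.linspace(.09,13.95,31); y=40*np.sin(a); z=40*np.cos(a)
Y=np.diff(y.round(0))/10;Z=np.diff(z.round(0))/10
for i in range(30): print(f"0 {Y[i]:.1f} {Z[i]:.1f} 0 0 0",end="\n" if i%5==4 else "; ")
E
```

```text
0 1.7 -0.6 0 0 0; 0 1.3 -1.3 0 0 0; 0 0.6 -1.7 0 0 0; 0 -0.3 -1.8 0 0 0; 0 -1.0 -1.5 0 0 0
0 -1.6 -0.9 0 0 0; 0 -1.8 -0.1 0 0 0; 0 -1.7 0.7 0 0 0; 0 -1.2 1.4 0 0 0; 0 -0.4 1.8 0 0 0
0 0.4 1.8 0 0 0; 0 1.2 1.4 0 0 0; 0 1.7 0.7 0 0 0; 0 1.8 -0.1 0 0 0; 0 1.6 -0.8 0 0 0
0 1.0 -1.5 0 0 0; 0 0.3 -1.9 0 0 0; 0 -0.6 -1.7 0 0 0; 0 -1.3 -1.3 0 0 0; 0 -1.7 -0.6 0 0 0
0 -1.8 0.3 0 0 0; 0 -1.5 1.0 0 0 0; 0 -0.9 1.6 0 0 0; 0 -0.1 1.8 0 0 0; 0 0.7 1.7 0 0 0
0 1.4 1.2 0 0 0; 0 1.8 0.4 0 0 0; 0 1.8 -0.4 0 0 0; 0 1.4 -1.2 0 0 0; 0 0.7 -1.7 0 0 0
```

Request:
step_arm(plan="-0.2 1.7 -0.6 0 0 0; 0 1.3 -1.3 0 0 0; 0 0.6 -1.7 0 0 0; 0 -0.3 -1.8 0 0 0; 0 -1.0 -1.5 0 0 0")

```text
time_s: 3.7
tool_pos: [0.4735, -0.0003, 0.0843]
tool_rot: [-1.124, 1.259, 1.125]
force: [7.2, 10.1, -18.7]
width: 0.0192
```

```bash
cat > st.py <<'E'
from h import *
p=np.load("jig.npy"); s=monitor.sense(); print(s["time_s"],s["width"],s["force"].round(1),s["tool_rot"].round(3))
j=w2jig(p,s["tool_pos"])[0]*1000; d=j[:2]-[50,105]; print(j.round(1),np.hypot(*d),np.arctan2(d[1],d[0]))
E
python3 st.py
```

```text
3.7 0.019165521533324053 [  7.2  10.1 -18.7] [-1.124  1.259  1.125]
[ 18.7 132.9  84.3] 41.933692375928146 2.4123987994625855
```

Request:
step_arm(plan="0.15 -1.7 -0.8 0 0 0; 0 -1.8 -0.1 0 0 0; 0 -1.7 0.7 0 0 0; 0 -1.2 1.4 0 0 0; 0 -0.4 1.8 0 0 0")

```text
time_s: 4.2
tool_pos: [0.544, 0.0209, 0.0836]
tool_rot: [-1.123, 1.265, 1.125]
force: [-10.5, 0.1, 8.4]
width: 0.0195
```

Request:
step_arm(plan="0 0.4 1.8 0 0 0; 0 1.2 1.4 0 0 0; 0 1.7 0.7 0 0 0; 0 1.8 -0.1 0 0 0; 0 1.6 -0.8 0 0 0")

```text
time_s: 4.7
tool_pos: [0.4825, 0.0604, 0.084]
tool_rot: [-1.126, 1.257, 1.124]
force: [5.3, -3.7, -4.3]
width: 0.019
```

```bash
python3 st.py
```

```text
4.7 0.019023010908526244 [ 5.3 -3.7 -4.3] [-1.126  1.257  1.124]
[ 80.  130.3  84. ] 39.278601384395984 0.7008560294276523
```

Request:
step_arm(plan="0 1.0 -1.5 0 0 0; 0 0.3 -1.9 0 0 0; 0 -0.6 -1.7 0 0 0; 0 -1.3 -1.3 0 0 0; 0 -1.7 -0.6 0 0 0")

```text
time_s: 5.2
tool_pos: [0.4965, -0.0138, 0.0838]
tool_rot: [-1.124, 1.26, 1.124]
force: [0.6, 15.7, -3.3]
width: 0.0188
```

Request:
step_arm(plan="0 -1.8 0.3 0 0 0; 0 -1.5 1.0 0 0 0; 0 -0.9 1.6 0 0 0; 0 -0.1 1.8 0 0 0; 0 0.7 1.7 0 0 0")

```text
time_s: 5.7
tool_pos: [0.5394, 0.0455, 0.0836]
tool_rot: [-1.125, 1.264, 1.124]
force: [-4.6, -5.0, 6.6]
width: 0.0191
```

Request:
step_arm(plan="0 1.4 1.2 0 0 0; 0 1.8 0.4 0 0 0; 0 1.8 -0.4 0 0 0; 0 1.4 -1.2 0 0 0; 0 0.7 -1.7 0 0 0")

```text
time_s: 6.2
tool_pos: [0.4656, 0.0382, 0.0838]
tool_rot: [-1.124, 1.26, 1.126]
force: [1.1, 0.1, 3.0]
width: 0.019
```

```bash
python3 st.py
```

```text
6.2 0.018989877364716457 [1.1 0.1 3. ] [-1.124  1.26   1.126]
[ 56.2 144.8  83.8] 40.293916908922995 1.4174973584622337
```

Request:
step_arm(plan="0 0 0 0 0 0; 0 0 0 0 0 0; 0 0 0 0 0 0; -1 0 0 0 0 0; -3 0 0 0 0 0", jaw=130)

```text
time_s: 6.7
tool_pos: [0.4656, 0.0374, 0.1217]
tool_rot: [-1.124, 1.267, 1.127]
force: [0.0, 0.6, 0.5]
width: 0.0425
```

Request:
step_arm(plan="-4 0 0 0 0 0; -4 0 0 0 0 0; 0 -3 -4 0 0 0; 0 -3 -4 0 0 0; 0 -3 -4 0 0 0", jaw=255)

```text
time_s: 7.2
tool_pos: [0.5442, -0.0924, 0.2046]
tool_rot: [-1.127, 1.258, 1.125]
force: [1.3, 0.6, 0.7]
width: 0.0086
```

Request:
step_arm(plan="0 -3 -3.5 0 0 0; 0 -2.5 -3.5 0 0 0; 0 0 0 0 0 0; 0 0 0 0 0 0; 0 0 0 0 0 0")

```text
time_s: 7.7
tool_pos: [0.5892, -0.1668, 0.2032]
tool_rot: [-1.125, 1.261, 1.125]
force: [-1.2, 0.6, 0.0]
width: 0.0002
```

```bash
python3 st.py; python3 - <<'E'
from h import *
p=np.load("jig.npy"); print(delta(*goal(p,[-.135,0,.034])))
W=cam("wrist"); S=cam("scene"); im=viewer.read_camera("wrist"); im2=viewer.read_camera("scene")[185:295,210:350]
cv2.imwrite("pics/w2.png",im[:,:,::-1])
cv2.imwrite("pics/s2.png",cv2.resize(im2[:,:,::-1],None,fx=5,fy=5,interpolation=cv2.INTER_CUBIC))
for n,P in [("rear -y top",[-.106,-.02,.082]),("rear +y top",[-.106,.02,.082]),("bolt drawn",[.05,.024,.04]),("stop 100,32 top",[.1,.032,.067]),("stop 100,-32 top",[.1,-.032,.067]),("fence end",[-.11,.022,.027]),("fence end-",[-.11,-.022,.027])]: print(n,proj(W,jig2w(p,P)).round(1))
E
```

```text
7.7 0.00021901645322295037 [-1.2  0.6  0. ] [-1.125  1.261  1.125]
[-134.8    0.4  203.2] 212.35491801231396 -2.6265188669155566
(array([16.92, -0.05, -0.02]), array([-0.009,  0.   , -0.001]))
rear -y top [[263.2 228.9]]
rear +y top [[301.9 228.6]]
bolt drawn [[301.5 325.3]]
stop 100,32 top [[308.6 371.4]]
stop 100,-32 top [[259.4 371.7]]
fence end [[300.7 208.5]]
fence end- [[264.3 208.8]]
```

View pics/w2.png

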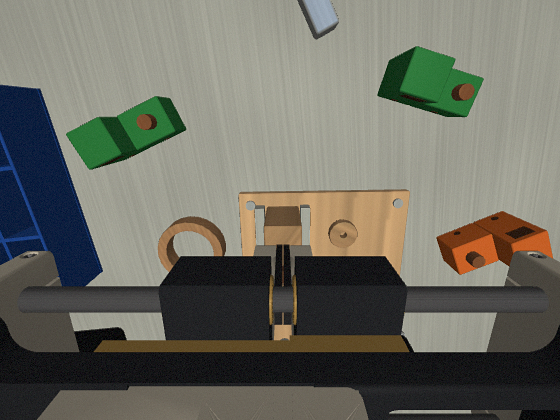

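View pics/s2.png

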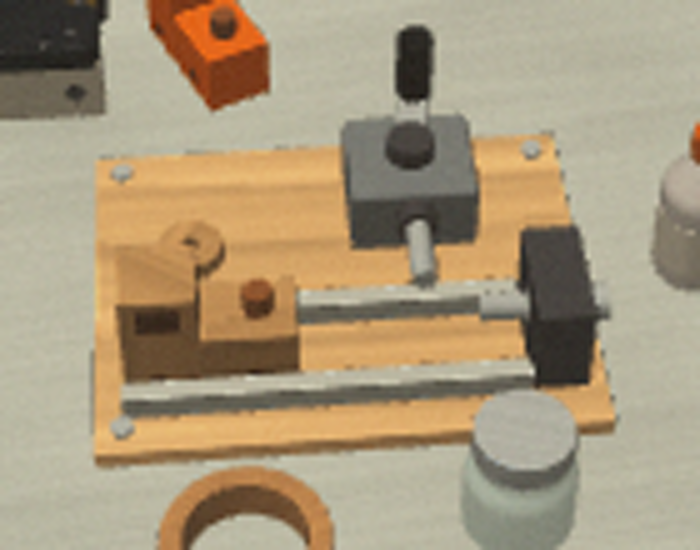

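The views show the bolt drawn back (tip at the fence, crop (425,275)), the crank knob at jig +y, and the loco untouched at the channel's start. Now down behind the cab and push.

Request:
step_arm(plan="4 0 0 -0.009 0 0; 4 0 0 0 0 0; 4 0 0 0 0 0; 3.5 -0.05 0 0 0 0; 1.4 0 0 0 0 0")

```text
time_s: 8.3
tool_pos: [0.5879, -0.1661, 0.0313]
tool_rot: [-1.13, 1.26, 1.135]
force: [0.3, 1.0, -0.1]
width: 0.0005
```

Request:
step_arm(plan="0 0 0.7 0 0 0; 0 0 0.7 0 0 0; 0 0 0.8 0 0 0; 0 0 1.2 0 0 0; 0 0 1.2 0 0 0")

```text
time_s: 8.8
tool_pos: [0.5958, -0.1205, 0.0355]
tool_rot: [-1.133, 1.255, 1.13]
force: [-0.5, -1.6, 0.8]
width: 0.0003
```

```bash
python3 st.py
```

```text
8.8 0.00031378867582746524 [-0.5 -1.6  0.8] [-1.133  1.255  1.13 ]
[-88.   -1.3  35.5] 174.23508170118936 -2.4853738275314674
```

Request:
step_arm(plan="0 0.1 1.2 0 0 0; 0 0 1.2 0 0 0; 0 0 1.2 0 0 0; 0 0 1.2 0 0 0; 0 0 0.8 0 0 0")

```text
time_s: 9.3
tool_pos: [0.5999, -0.0645, 0.034]
tool_rot: [-1.132, 1.257, 1.132]
force: [-0.1, -1.5, 0.0]
width: 0.0005
```

```bash
python3 st.py
```

```text
9.3 0.0005440074844881665 [-0.1 -1.5  0. ] [-1.132  1.257  1.132]
[-31.9   0.5  34. ] 132.76629915231624 -2.235926898606968
```

Request:
step_arm(plan="0 0 0.5 0 0 0; 0 0 0.5 0 0 0; 0 0 0.5 0 0 0; 0 0 0.5 0 0 0; 0 0 0.3 0 0 0")

```text
time_s: 9.8
tool_pos: [0.6017, -0.0435, 0.034]
tool_rot: [-1.131, 1.258, 1.131]
force: [0.3, -6.8, 0.9]
width: 0.0001
```

Request:
step_arm(plan="0 0 0.2 0 0 0; 0 0 0.2 0 0 0; 0 0 0.1 0 0 0; 0 0 0 0 0 0; 0 0 0 0 0 0")

```text
time_s: 10.3
tool_pos: [0.6022, -0.0391, 0.034]
tool_rot: [-1.131, 1.259, 1.131]
force: [-0.7, -7.4, 3.3]
width: 0.0003
```

```bash
python3 st.py
```

```text
10.3 0.00033929735904684956 [-0.7 -7.4  3.3] [-1.131  1.259  1.131]
[-6.4  0.9 34. ] 118.40680798425308 -2.0672159593045913
```

Request:
step_arm(plan="0 0 0.2 0 0 0; 0 0 0.1 0 0 0; 0 0 0.1 0 0 0; 0 0 0 0 0 0; 0 0 0 0 0 0")

```text
time_s: 10.8
tool_pos: [0.6025, -0.0353, 0.034]
tool_rot: [-1.131, 1.259, 1.131]
force: [-0.5, -9.3, 2.7]
width: 0.0004
```

Request:
step_arm(plan="0 0 0.1 0 0 0; 0 0 0.1 0 0 0; 0 0 0.1 0 0 0; 0 0 0 0 0 0; 0 0 0 0 0 0")

```text
time_s: 11.3
tool_pos: [0.6026, -0.034, 0.0343]
tool_rot: [-1.132, 1.261, 1.13]
force: [1.2, -17.6, 3.7]
width: 0.0004
```

Request:
step_arm(plan="0 0 0.05 0 0 0; 0 0 0 0 0 0; 0 0 0 0 0 0; 0 0 0 0 0 0; 0 0 0 0 0 0")

```text
time_s: 11.8
tool_pos: [0.6026, -0.0339, 0.0344]
tool_rot: [-1.132, 1.261, 1.13]
force: [0.1, -20.3, 4.4]
width: 0.0002
```

```bash
python3 st.py; python3 - <<'E'
from h import *
a=viewer.read_camera("scene")[195:280,225:345,::-1]; b=viewer.read_camera("side")[175:270,250:360,::-1]
z=lambda i:cv2.resize(i,(400,400*i.shape[0]//i.shape[1]),interpolation=cv2.INTER_CUBIC)
a,b=z(a),z(b); h=max(len(a),len(b)); pad=lambda i:cv2.copyMakeBorder(i,0,h-len(i),0,0,0)
cv2.imwrite("pics/f.png",np.hstack([pad(a),pad(b)]))
E
python3 st.py
```

```text
11.8 0.00015302689253414176 [  0.1 -20.3   4.4] [-1.132  1.261  1.13 ]
[-1.2  1.  34.4] 115.95895935922957 -2.0282563201296453
11.9 0.0006625594949840716 [  0.7 -20.2   4.3] [-1.132  1.261  1.13 ]
[-1.2  1.  34.4] 115.93865870975999 -2.0283997412870436
```

View pics/f.png

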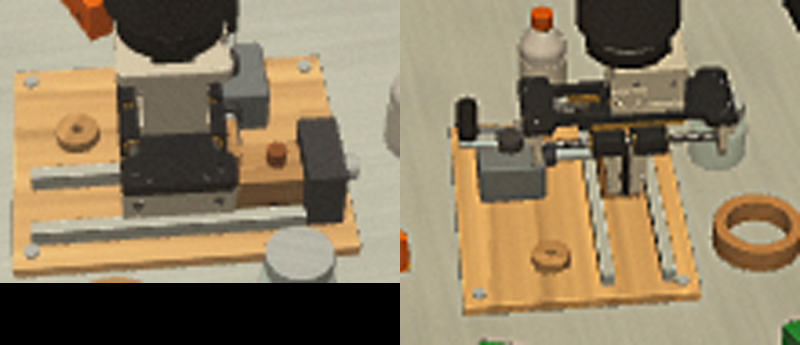

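```bash
python3 -c "
from h import *
print(r.close_job()); s=monitor.sense(); print(s['time_s'],s['force'],s['tool_pos'])"
```

```text
the job is handed in; nothing more can be done
None
the job is handed in; nothing more can be done
```

The locomotive is held against the stop with the bolt drawn. I handed the job in at about 12 s, and it reports no verdict.

- **Crank:** I pinched the knob from above and led it round about 2.2 turns counter-clockwise. The hand's angle came out at about 13.98 rad; allowing for the hand sitting off-centre on the knob, the crank is at roughly 13.94, against the 13.4 needed. The pictures showed the knob on jig +y and the bolt tip back at the fence. I stopped just short of the crank's hard end, so I did not feel it against its stop.
- **Push:** I pushed the cab's rear face with the shut fingers until the force rose from about 9 N to 18 N while the tool nearly stopped moving.
- **Last checks:**
  - The push was steady at 20.2 N, which leaves about 10 N on the stop after the spring and friction.
  - The tool was still and 1.0 mm off the channel's centre line.
  - The last picture shows the nose flat against the stop, with no plunger showing between them.
  - The bystanders in the last crops (wheel, jar, tape and glue) look unmoved. I did not look at the pumpkin, hammer and mug again, but the arm never went low near them.
- **Disagreements:**
  - The tool stopped about 1.7 mm short of where I expected for a loco at home. That is within the roughly 2 mm calibration error and the uncertain finger width.
  - The crank's vertical force peaked at about 19 N when I lifted slightly, and I corrected it in the next move.

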